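Fit the flanged hub and its end cap to the inclined lab mixer

TASK

Make the mixer ready for its next run: take the wide-flanged hub from the steel tray and seat it, flange face down, fully home on the centring spigot of the mixer's sloping drive plate, and let go of it; then seat the flanged end cap, flange face down, fully home on the spigot on top of the hub. Both must be left lying flush, without slamming anything onto the mixer, and everything else on the bench and tray stays where it is.

Things in the scene. Friction and masses are not known exactly. Their poses are not given: they have to be found in the camera images.
- drive_plate: Round bare-metal plate, 120 mm across, on top of the white mixer's sloping head, fixed. Origin: centre of its upper face, 125 mm above the bench. z axis: the drive axis, square to the face, leaning roughly towards the tray, 30 degrees from vertical; x axis points up the slope, y axis is level. A dark steel spigot stands on the face (see mixer).
- mixer: White mixer, fixed, base 200 by 170 mm; origin: on the bench under its plate. The spigot on its plate: round, 33 mm diameter, 11 mm high, straight for 6 mm, then tapering to 29 mm. It is eccentric: 6 mm from the plate's centre in a direction that varies and is not reported: find it by sight or touch (a hub on its top stops 11 mm short of home). The drive is braked: it does not move when pushed.
- hub: Bare aluminium flanged hub, 0.4 kg, 56 mm tall, standing flange down. Origin: centre of the flange's underside; z up its axis. Flange 90 mm diameter, 13 mm thick; blind bore in the underside 36 mm diameter, 13 mm deep. Round drum 60 mm diameter from 13 to 45 mm (grip here); on top a spigot like the mixer's, from 45 to 56 mm. Seated, its origin lies in the drive plate's face.
- cap: Bare aluminium flanged end cap, 0.18 kg, 48 mm tall, standing flange down. Origin: centre of the flange's underside; z up its axis. Flange 66 mm diameter, 13 mm thick; blind bore in the underside 36 mm diameter, 13 mm deep. Round grip 32 mm diameter from 13 to 48 mm. Seated, its origin lies 45 mm above the hub's origin along the hub's axis.
- tray: Steel tray, fixed, 270 mm (its x) by 360 mm (its y), floor 3 mm above the bench, rim 16 mm above the bench. Origin: centre of its underside. The hub, the cap, the weight and a beaker stand on it in a 2 by 2 layout, 130 mm apart along its x and 176 mm along its y (each up to 12 mm off); which stands where varies.
- weight: Bystander on the tray: steel weight without a flange, 60 mm diameter, 78 mm tall with a small knob. Origin: centre of its underside.
- beaker: Bystander on the tray: glass beaker, 70 mm diameter, 90 mm tall. Origin: centre of its underside.
- beaker_big: Bystander: glass beaker standing on the bench to the left of the mixer, 72 mm diameter, 85 mm tall. Origin: centre of its underside.
- cylinder: Bystander: glass measuring cylinder behind the work area, 72 mm diameter foot, 216 mm tall. Origin: centre of its underside.
- jar: Bystander: amber jar with a blue lid behind the mixer, 72 mm diameter, 120 mm tall. Origin: centre of its underside.
Mind the look-alikes: they are no part of the job. Leave any green, orange or turquoise look-alike of the cap alone.

How it is judged:
By the outcome, as a careful person would: the job done as asked, in the order asked, and still so for the second after the job is handed in, with the robot touching nothing.
It also fails if it takes over 72 s, if anything falls off the work surface, if the arm or the gripper's body presses on something with over 40 N, if the wrist force passes 120 N, or if a joint passes its speed limit or range.

ROBOT

A 6-joint arm with a two-finger parallel gripper is mounted at the origin on the work surface. World frame = base frame: x ahead of the robot, y to its left, z up, the work surface at z = 0. Lengths are in m, angles in rad, forces in N, time in s.
With the tool pointing down it reaches from about 0.35 to 0.925 m from the base axis. Payload 6.4 kg.
Tool frame: the origin (TCP) lies at the very end of the fingers, on their centre line; the grasp point (between the pads) lies 19 mm behind it (arm.grasp_offset is the distance from the TCP to the grasp point, in m); z points along the fingers, y is the line along which they close (so a half turn about z gives the same grasp; the last joint's range is limited). The gripper opens to 94 mm and grips with 3 to 60 N. Pads are 16 mm wide; open, the fingers measure 119 mm over their backs; the gripper's body (75 mm by 177 mm) begins 78 mm behind the grasp point.
Start: joints at [-1.478, 0.245, 1.558, -0, 1.339, -0.174], TCP at [0.171, -0.627, 0.205] pointing down, gripper open.
Joint ranges: [-3.13, 3.13], [-1.02, 2.26], [0.13, 2.54], [-0.95, 4.09], [0.21, 2.88], [-2.74, 2.74]. Speed limits (rad/s): [2.57, 2.57, 3.14, 3.14, 3.14, 3.14].

INTERFACE

Orientations are given as a rotation vector (axis times angle).
In Python, from rig import status, get_image, finish_job, arm gives the robot as it stands. The module is installed in compiled form; this text tells all that it offers.
- The arm moves only by the tool apply_moves, never from a script. Its argument "commands" is a list of rows, each a list of 5 numbers: the shift along the tool's x, y, z normalised to -1 to 1, where 1 is 0.025 m, then the turn about the tool's z normalised to -1 to 1, where 1 is 180 degrees, then the opening, from 0 (shut) to 1 (fully open). A call has exactly 10 rows; each row shifts and turns the commanded pose from where the row before left it, along the tool's axes as they then stand; what a row does not reach is not made up. A row lasts 1/12 s, in which the tool goes at most 41.7 mm and 7.16 degrees, less where a joint would pass 70% of its speed; a pose out of reach is approached as far as the arm can. A call with a number of a shift or a turn outside -1 to 1 is refused whole. A call with a gripper value outside its range is refused whole. The fingers move at their own pace and stop on an object; "squeeze" is the grip in N (left out, the last holds). Time passes only in rows, so rows that do not move let the fingers close, or fill a call up. It gives the time, the measured TCP pose, the force, the opening and the grip force at its end, in the units of the state.
- status.get_obs(): the state, without advancing time (a new reading comes with each control period).
- get_image(name): name is "scene" or "top"; returns a dict with "image" (480x640x3 uint8, red, green, blue), "range_z" (480x640 float32, m along the optical axis (not along the pixel's ray), 0 where there is no reading), "fx", "fy", "cx", "cy" (pixels), "k1" (the pictures are not rectified: a ray, as slopes to the right and down, at radius r is drawn at 1 + k1 r^2 times it, then the intrinsics apply), "origin" and "rotation" of the camera in the world. Camera axes: x right, y down, z forward; pixel columns grow to the right and rows downward; lengths in m; the calibration is good to about 2 mm. A picture is of the moment at which its call begins.
- finish_job(): hands the job in; it is judged then, once.
The state is a dict: "t": time; "qpos": joint angles; "joint_velocities": joint speeds; "joint_torque": joint torques, N m; "ee_pos": TCP position; "ee_rot": TCP orientation; "force": force on the tool from outside, world axes, zero at the start; "wrist_torque": the same for the moment, N m; "finger_gap": opening from 0.0 (shut) to 1.0 (fully open); "grasp_force": force on a finger pad.
Only numpy, scipy, OpenCV 4.12 (cv2) and the standard library are available. Lean on these libraries where they do the work, as an engineer would, in place of code of your own. Each camera call takes 0.05 s, during which the arm holds its last target. There are 200 camera calls.

## Working session

There is one attempt and no reset: what is moved stays moved. The work goes in short steps, Python scripts to look and compute and a tool call to move; the robot and the scene stay as the last step left them, time stands still between calls to the robot, and variables do not carry over. Pictures are saved under pics/ and viewed, at most 10 in all, crops included, and the job is handed in when it is done.

Besides the shell and the picture viewer there is one more tool, called after "Request:" in YAML: its name, and indented under it one key for each argument. apply_moves: Moves the arm, as the interface text tells. Its arguments: {"type":"object","properties":{"commands":{"type":"array"},"squeeze":{"type":"number"}},"required":["commands"]}

```bash
mkdir -p pics
cat > h.py <<'E'
import numpy as np, cv2
from rig import status,get_image,arm
def cam(n):
    d=get_image(n); return d
def K(d): return np.array([[d['fx'],0,d['cx']],[0,d['fy'],d['cy']],[0,0,1.]])
def rays(d,uv):
    # world directions (optical z = 1) for pixels
    uv=np.asarray(uv,float).reshape(-1,2)
    xd=(uv-[d['cx'],d['cy']])/[d['fx'],d['fy']]
    x=xd.copy()
    for _ in range(20): x=xd/(1+d['k1']*(x**2).sum(1,keepdims=True))
    return np.c_[x,np.ones(len(x))]@np.asarray(d['rotation']).T
def onplane(d,uv,p0,n=(0,0,1)):
    r=rays(d,uv);o=np.asarray(d['origin']);n=np.asarray(n,float)
    s=((np.asarray(p0)-o)@n)/(r@n); return o+r*s[:,None]
def cloud(d):
    h,w=d['range_z'].shape; vv,uu=np.mgrid[:h,:w]
    P=np.asarray(d['origin'])+rays(d,np.c_[uu.ravel(),vv.ravel()])*d['range_z'].reshape(-1,1)
    P=P.reshape(h,w,3); P[d['range_z']==0]=np.nan; return P
def save(n,im,s=1): cv2.imwrite(n,cv2.resize(im[:,:,::-1],None,fx=s,fy=s,interpolation=cv2.INTER_CUBIC))
E
python3 - <<'E'
from h import *
for n in('scene','top'):
    d=cam(n); save(f'pics/{n}0.png',d['image']); print(n,d['fx'],d['cx'],d['cy'],d['k1'],d['origin'],np.round(d['rotation'],3).tolist())
s=status.get_obs(); print(s); print([a for a in dir(arm) if a[0]!='_'])
E
```

```text
scene 475.14705704792163 327.06945548774326 242.257320937005 -0.05553807982326116 [0.98186337 0.69485455 0.70166145] [-0.714, -2.479, 1.277]
top 515.9236223862599 316.3723965767877 234.12773765005272 -0.015134511987399908 [ 0.31965868 -0.02012511  1.47998133] [-2.095, 2.142, -0.182]
{'t': 0.1, 'qpos': array([-1.47806936e+00,  2.45696418e-01,  1.55883937e+00, -1.58389791e-05,
        1.33871415e+00, -1.74083725e-01]), 'joint_velocities': array([-7.09793509e-05, -1.84902467e-03, -1.02798806e-03,  7.47009019e-04,
        7.80462773e-04,  1.46369996e-03]), 'joint_torque': array([ 2.90771932e-04, -4.16914880e+01, -3.15525198e+01,  6.86909049e-02,
        3.09719809e-02, -5.42667658e-05]), 'ee_pos': array([ 0.17133928, -0.62647062,  0.2045145 ]), 'ee_rot': array([-3.11203607e+00, -4.17648574e-01, -8.16357523e-05]), 'force': array([-0.18760091,  0.70827248, -0.64185502]), 'wrist_torque': array([-0.00503219, -0.02745691,  0.02052793]), 'grasp_force': 0.0, 'finger_gap': 0.9980443612406078}
['MotionError', 'grasp_offset']
```

View pics/scene0.png

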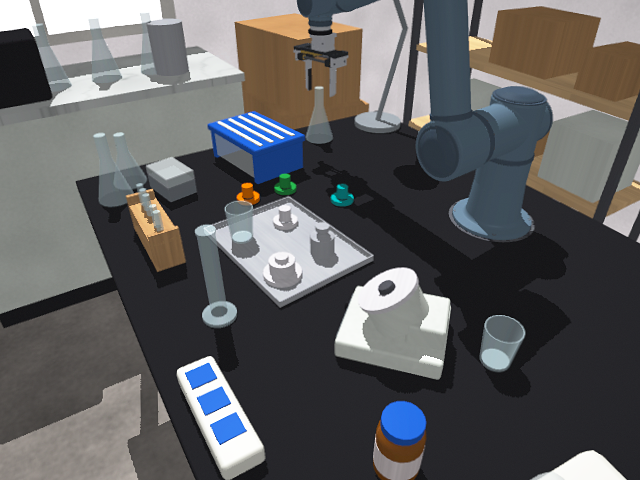

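View pics/top0.png

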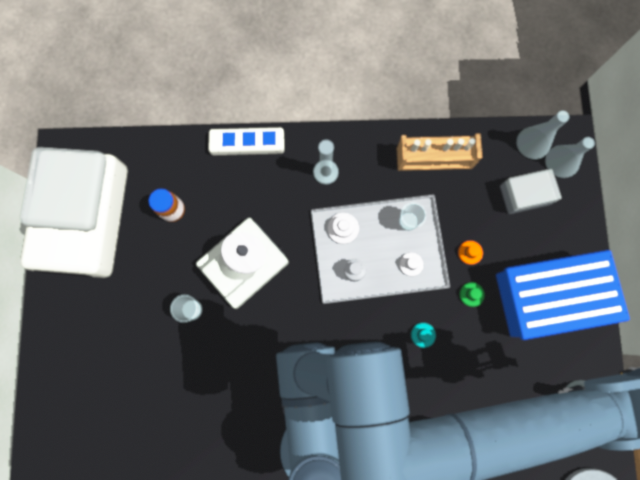

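Hub candidates: the wide flange at scene (283,268)/top (342,228). Not the weight, scene (322,240)/top (352,270), which has no flange. Cap candidates: the bare-metal one on the tray at scene (285,215)/top (411,264), versus orange (248,193), green (285,183) and turquoise (342,194) off the tray, which are look-alikes. The dark spigot is at scene (387,287)/top (241,251).

```bash
sed -i "s/np.asarray(d\['rotation'\])/R(d)/; s/^def K.*/from scipy.spatial.transform import Rotation as Ro\ndef R(d):\n    return Ro.from_rotvec(d['rotation']).as_matrix()/" h.py
cat > m.py <<'E'
from h import *
C={n:cam(n) for n in('scene','top')}
for n in C: C[n]['P']=cloud(C[n])
t=C['top'];P=t['P'];s=C['scene'];S=s['P']
print('bench z',np.nanmedian(P[330:340,210:225,2]),'tray',np.nanmedian(P[235:255,375:390,2]), 'sc tray',np.nanmedian(S[240:260,295:305,2]))
def circ(P,zlo,zhi,x0,r):
    m=(P[...,2]>zlo)&(P[...,2]<zhi)&(np.hypot(P[...,0]-x0[0],P[...,1]-x0[1])<r)
    q=P[m]; c,rad=cv2.minEnclosingCircle(q[:,:2].astype(np.float32)) if len(q) else ((0,0),0)
    return len(q),np.round(c,4),round(rad,4),np.round(np.median(q,0),4) if len(q) else 0
for nm,uv,r,top,fl in(('hub',(342,228),.055,.059,.016),('cap',(411,264),.045,.051,.016),('weight',(352,270),.05,.081,.04)):
    x0=onplane(t,uv,(0,0,.03))[0]
    print(nm,x0)
    for l,A in(('top',P),('scene',S)):
        print(l,'flange',circ(A,fl-.005,fl+.006,x0,r),'top',circ(A,top-.006,top+.006,x0,r))
# plate fits
for l,A,uv in(('top',P,(241,251)),('scene',S,(387,287))):
    img=C[l]['image'];g=img.max(2).astype(int)
    yy,xx=np.mgrid[:480,:640]; near=np.hypot(xx-uv[0],yy-uv[1])<14
    m=near&(g<90); n,lab,st,cen=cv2.connectedComponentsWithStats(m.astype(np.uint8)); i=1+st[1:,4].argmax(); print(l,'dark',st[i],cen[i])
    q0=np.nanmedian(A[lab==i],0);print('spigot depth pt',q0)
    nb=(np.linalg.norm(A-q0,axis=2)<.06)&(A[...,2]>.09)&(lab!=i)
    q=A[nb]
    for _ in range(15):
        c=q.mean(0);nrm=np.linalg.svd(q-c,full_matrices=False)[2][2];nrm*=np.sign(nrm[2]);d=np.abs((A-c)@nrm); q=A[nb&(d<.003)]
    print('plate n',nrm,'tilt',np.degrees(np.arccos(nrm[2])),'az',np.degrees(np.arctan2(nrm[1],nrm[0])),'cent',c,len(q))
E
python3 m.py
python3 - <<'E'
from h import *
d=cam('scene');a=d['image'][155:330,230:450];save('pics/crop1.png',a,3.4)
E
```

```text
bench z 0.00021732244244954124 tray 0.002989973865596518 sc tray 0.002454902065545883
hub [ 0.60670449 -0.07741314  0.03      ]
top flange (343, array([ 0.6067, -0.0781]), 0.0484, array([ 0.5996, -0.0792,  0.016 ])) top (113, array([ 0.6081, -0.0799]), 0.0288, array([ 0.6086, -0.0819,  0.0577]))
scene flange (397, array([ 0.6099, -0.0746]), 0.0459, array([ 0.6249, -0.0548,  0.0153])) top (115, array([ 0.6087, -0.0752]), 0.0181, array([ 0.6103, -0.0749,  0.0577]))
cap [ 0.49854793 -0.26892262  0.03      ]
top flange (254, array([ 0.4993, -0.2736]), 0.0348, array([ 0.496 , -0.267 ,  0.0159])) top (94, array([ 0.4993, -0.2716]), 0.0161, array([ 0.4986, -0.271 ,  0.0502]))
scene flange (188, array([ 0.4996, -0.2682]), 0.0341, array([ 0.507 , -0.2569,  0.015 ])) top (78, array([ 0.4985, -0.2674]), 0.0179, array([ 0.5009, -0.2646,  0.05  ]))
weight [ 0.48533408 -0.1019938   0.03      ]
top flange (9, array([ 0.4837, -0.1094]), 0.0299, array([ 0.4616, -0.0949,  0.0419])) top (111, array([ 0.4836, -0.1088]), 0.0165, array([ 0.4823, -0.1098,  0.0813]))
scene flange (84, array([ 0.4882, -0.0966]), 0.0279, array([ 0.497 , -0.0823,  0.0405])) top (110, array([ 0.4831, -0.1049]), 0.0191, array([ 0.4842, -0.1023,  0.08  ]))Traceback (most recent call last):
  File "m.py", line 19, in <module>
    m=near&(g<90); n,lab,st,cen=cv2.connectedComponentsWithStats(m.astype(np.uint8)); i=1+st[1:,4].argmax(); print(l,'dark',st[i],cen[i])
                                                                                          ~~~~~~~~~~~~~~~^^
ValueError: attempt to get argmax of an empty sequence
```

View pics/crop1.png

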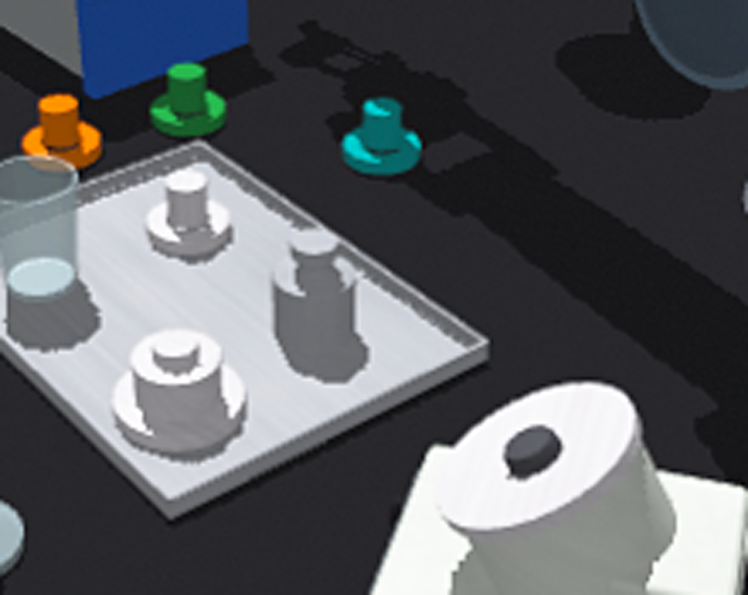

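The crop shows the hub (wide flange with drum, scene about (283,268)), the bare cap at (285,215), the flangeless weight at (322,240), and the mixer spigot at (387,288). The choice is confirmed. Next I fit the plate.

```bash
sed -i 's/g<90/g<135/' m.py
cat >> m.py <<'E'
    # plate outline: points near plane -> centre; project to plane axes
    z=nrm;yx=np.cross(z,[0,0,1]);yx/=np.linalg.norm(yx);xs=np.cross(yx,z)
    if xs[2]<0: xs=-xs;yx=-yx
    q=A[(np.linalg.norm(A-q0,axis=2)<.085)&(np.abs((A-c)@nrm)<.003)&(A[...,2]>.08)]
    w=np.c_[(q-c)@xs,(q-c)@yx].astype(np.float32)
    hull=cv2.convexHull(w)[:,0]
    (a,b),r=cv2.minEnclosingCircle(w); print('plate centre',c+a*xs+b*yx,'r',r,'xs',xs,'y',yx)
    pc=c+a*xs+b*yx; k=onplane(C[l],cen[i],pc+.008*z,z)[0]
    print('spigot centre offset in plate x,y:',(k-pc)@xs,(k-pc)@yx,(k-pc)@z, 'spig depth over plate',(q0-pc)@z)
E
python3 m.py | tail -14
```

```text
scene flange (189, array([ 0.498 , -0.2655]), 0.0349, array([ 0.5076, -0.2562,  0.0151])) top (75, array([ 0.4976, -0.2651]), 0.0184, array([ 0.5005, -0.2655,  0.05  ]))
weight [ 0.48533408 -0.1019938   0.03      ]
top flange (10, array([ 0.4811, -0.1082]), 0.0295, array([ 0.4632, -0.0908,  0.0423])) top (110, array([ 0.4837, -0.109 ]), 0.0165, array([ 0.4842, -0.1086,  0.0811]))
scene flange (87, array([ 0.4868, -0.0987]), 0.0281, array([ 0.4986, -0.0821,  0.0412])) top (112, array([ 0.4827, -0.1057]), 0.0185, array([ 0.4847, -0.1029,  0.0801]))
top dark [237 246  10   9  75] [241.34666667 250.05333333]
spigot depth pt [0.53230482 0.19384305 0.13836201]
plate n [ 0.32589768 -0.37871097  0.86623825] tilt 29.975600893555438 az -49.28653629862998 cent [0.52622499 0.19503674 0.12881   ] 858
plate centre [0.52877346 0.19077421 0.12598768] r 0.061533600091934204 xs [-0.56502688  0.6565922   0.49963116] y [-0.75798108 -0.65227654  0.        ]
spigot centre offset in plate x,y: 0.004690668089547418 -0.005342665652957235 0.007999999999999998 spig depth over plate 0.010707782119810723
scene dark [378 280  17  16 182] [386.1043956  287.43406593]
spigot depth pt [0.53642974 0.2007038  0.13621094]
plate n [ 0.33273375 -0.38262431  0.86190886] tilt 30.468409722206186 az -48.98946749635235 cent [0.53382655 0.20381109 0.1284241 ] 1358
plate centre [0.52891541 0.19131681 0.12477347] r 0.06222298741340637 xs [-0.56558266  0.65038692  0.50706322] y [-0.75458897 -0.65619775  0.        ]
spigot centre offset in plate x,y: 0.0061853325064864274 -0.0101832651872732 0.007999999999999995 spig depth over plate 0.008766635366743977
```

```bash
cat > sp.py <<'E'
from h import *
az=np.radians(-49.1);tl=np.radians(30)
z=np.array([np.sin(tl)*np.cos(az),np.sin(tl)*np.sin(az),np.cos(tl)]);y=np.cross(z,[0,0,1]);x=None
# x up slope, y level, right-handed
x=np.array([-np.cos(tl)*np.cos(az),-np.cos(tl)*np.sin(az),np.sin(tl)]);y=np.cross(z,x)
pc=np.array([.5288,.191,.125]);
if __name__=='__main__':
  print('x',x,'y',y,'z',z)
  for n,uv in(('top',(241,250)),('scene',(386,287))):
    acc=[]
    for _ in range(6):
        d=cam(n);A=cloud(d);L=(A-pc)@np.c_[x,y,z]
        nb=np.hypot(L[...,0],L[...,1])<.05
        base=np.nanmedian(L[nb][:,2]); 
        r=np.hypot(L[...,0],L[...,1])
        b=nb&(L[...,2]-base>.007)&(L[...,2]-base<.02)&(r<.03)
        g=d['image'].max(2)
        q=L[b]; (a,bb),rr=cv2.minEnclosingCircle(q[:,:2].astype(np.float32)); pl=L[(np.abs(L[...,2]-base)<.003)&(r<.07)]
        (p,pp),pr=cv2.minEnclosingCircle(pl[:,:2].astype(np.float32))
        acc.append([len(q),base,np.median(q[:,2])-base,*q[:,:2].mean(0),a,bb,rr,p,pp,pr])
    print(n,np.round(np.mean(acc,0),4))
    e=d['image'][uv[1]-12:uv[1]+13,uv[0]-14:uv[0]+15].max(2)
    if n=='scene': print(e[:,::1].tolist().__str__().replace('], [','\n'))
    save(f'pics/sp_{n}.png',d['image'][uv[1]-35:uv[1]+35,uv[0]-40:uv[0]+40],7)
E
python3 sp.py
```

```text
x [-0.56702218  0.65458831  0.5       ] y [-0.75585347 -0.65474081  0.        ] z [ 0.32737041 -0.37792673  0.8660254 ]
top [ 9.18333e+01  1.30000e-03  1.06000e-02  3.80000e-03 -3.80000e-03
  2.60000e-03 -3.00000e-03  1.82000e-02  2.00000e-04  1.10000e-03
  6.11000e-02]
scene [ 1.318333e+02 -1.000000e-04  1.050000e-02  5.300000e-03 -8.500000e-03
  3.300000e-03 -7.300000e-03  1.680000e-02  5.000000e-04 -1.100000e-03
  6.180000e-02]
[[42, 40, 36, 67, 131, 186, 245, 255, 253, 250, 249, 249, 248, 249, 249, 250, 250, 249, 249, 249, 248, 247, 248, 249, 248, 246, 245, 246, 247
37, 47, 74, 161, 246, 255, 253, 251, 249, 249, 249, 249, 248, 249, 250, 250, 249, 249, 249, 249, 248, 247, 249, 249, 248, 245, 245, 247, 247
65, 144, 198, 244, 254, 251, 250, 249, 249, 249, 249, 248, 249, 249, 250, 250, 249, 249, 249, 249, 248, 248, 249, 249, 247, 245, 246, 247, 247
162, 248, 255, 253, 250, 249, 249, 249, 249, 249, 249, 248, 249, 250, 251, 252, 252, 251, 251, 249, 248, 248, 249, 249, 247, 246, 246, 247, 246
244, 255, 251, 249, 249, 249, 249, 249, 249, 249, 249, 250, 252, 251, 249, 249, 246, 246, 249, 
[... 2110 characters left out ...]
, 248, 249, 233, 158, 165, 159, 95, 89, 95, 153, 223, 251, 255, 252, 249, 246, 246, 247, 247, 247, 246, 246, 247, 247, 246
249, 249, 247, 247, 248, 248, 251, 234, 241, 243, 196, 198, 198, 242, 254, 249, 249, 249, 247, 246, 246, 247, 247, 246, 245, 246, 247, 246, 246
249, 248, 247, 248, 248, 248, 248, 250, 251, 252, 252, 253, 253, 251, 248, 247, 248, 248, 246, 245, 246, 247, 247, 246, 245, 247, 247, 246, 246
249, 247, 247, 248, 248, 248, 248, 249, 249, 248, 247, 248, 249, 248, 246, 246, 247, 247, 245, 245, 247, 247, 247, 245, 245, 247, 247, 246, 248
248, 247, 247, 248, 247, 247, 248, 249, 248, 247, 246, 247, 248, 246, 246, 247, 248, 246, 245, 246, 247, 247, 247, 245, 246, 247, 247, 248, 246]]
```

View pics/sp_scene.png

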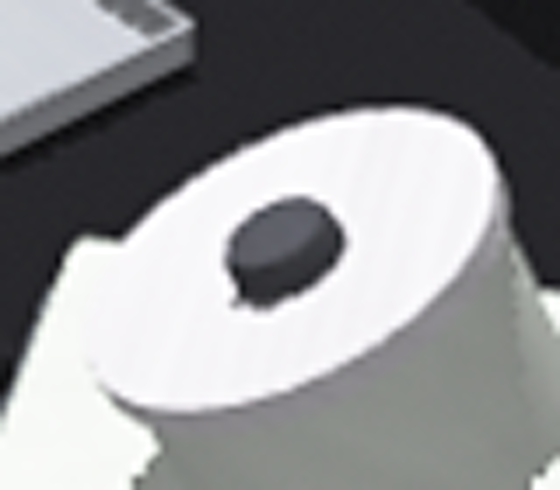

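The crop shows the plate with the spigot's lighter top face around (285,238) in the crop, its dark side below. I ray-cast the top face only.

Run:
```python
from sp import *
B=np.c_[x,y,z]
for n,uv,lo,hi in(('scene',(386,287),86,125),('top',(241,250),0,150)):
    d=cam(n);g=d['image'].max(2)
    yy,xx=np.mgrid[:480,:640]
    m=(np.hypot(xx-uv[0],yy-uv[1])<12)&(g>=lo)&(g<=hi)
    m=cv2.morphologyEx(m.astype(np.uint8),cv2.MORPH_OPEN,np.ones((2,2),np.uint8)) if n=='scene' else m.astype(np.uint8)
    v,u=np.nonzero(m)
    L=(onplane(d,np.c_[u,v],pc+.011*z,z)-pc)@B
    (a,b),r=cv2.minEnclosingCircle(L[:,:2].astype(np.float32))
    print(n,len(u),'mean',L[:,:2].mean(0),'mec',a,b,r,'eqr',L[:,:2].ptp(0)/2 if hasattr(L,'ptp') else np.ptp(L[:,:2],axis=0)/2)
    # plate rim: bright blob
    A=cloud(d);Lc=(A-pc)@B
    e=[]
    for th in np.linspace(0,2*np.pi,90):
        # first radius, along plane, at which image depth leaves the plate plane
        rr=np.arange(.045,.075,.0005); W=pc+(np.outer(rr*np.cos(th),x)+np.outer(rr*np.sin(th),y))
        c=(W-d['origin'])@R(d); s=c[:,:2]/c[:,2:]; s=s*(1+d['k1']*(s**2).sum(1,keepdims=True))
        px=s*[d['fx'],d['fy']]+[d['cx'],d['cy']]
        dz=cv2.remap(d['range_z'],px[:,0].astype(np.float32)[None],px[:,1].astype(np.float32)[None],cv2.INTER_NEAREST)[0]-c[:,2]
        k=np.nonzero(np.abs(dz-np.median(dz[:8]))>.006)[0]
        if len(k): e.append([th,rr[k[0]]])
    e=np.array(e);Q=np.c_[e[:,1]*np.cos(e[:,0]),e[:,1]*np.sin(e[:,0])]
    sol=np.linalg.lstsq(np.c_[2*Q,np.ones(len(Q))],(Q**2).sum(1),rcond=None)[0]
    print(' rim centre',sol[:2],'r',np.sqrt(sol[2]+sol[0]**2+sol[1]**2),len(Q))
```

```text
scene 82 mean [ 0.00737323 -0.01002746] mec 0.0073136230930686 -0.009348651394248009 0.013020994141697884 eqr [0.01252199 0.01185699]
 rim centre [ 0.00235846 -0.00351342] r 0.059795844533476715 90
top 81 mean [ 0.00581976 -0.00439064] mec 0.005673278123140335 -0.004259871318936348 0.014746463857591152 eqr [0.01406466 0.0143508 ]
 rim centre [0.00044486 0.00068491] r 0.05618454889256029 90
```

Request:
apply_moves:
  commands:
    - [0, 0, 0, -0.0357, 1]
    - [0, 0, 0, -0.0357, 1]
    - [0, 0, 0, -0.0357, 1]
    - [0, 0, 0, -0.0357, 1]
    - [0, 0, 0, -0.0357, 1]
    - [0, 0, 0, -0.0357, 1]
    - [0, 0, 0, -0.0357, 1]
    - [0, 0, 0, -0.0357, 1]
    - [0, 0, 0, -0.0357, 1]
    - [0, 0, 0, -0.0357, 1]

```text
t: 1.88
ee_pos: [0.1714, -0.627, 0.2055]
ee_rot: [2.409, 2.017, -0.0]
force: [0.6, -1.1, 0.4]
finger_gap: 1.001
grasp_force: 0.0
```

Request:
apply_moves:
  commands:
    - [0, 0, 0, -0.0357, 1]
    - [0, 0, 0, -0.0357, 1]
    - [0, 0, 0, -0.0357, 1]
    - [0, 0, 0, -0.0357, 1]
    - [0, 0, 0, -0.0357, 1]
    - [0, 0, 0, -0.0357, 1]
    - [0, 0, 0, -0.0357, 1]
    - [0, 0, 0, -0.0357, 1]
    - [0, 0.4, 0, 0, 1]
    - [0, 0.8, 0, 0, 1]

```text
t: 2.72
ee_pos: [0.1934, -0.6077, 0.2054]
ee_rot: [-1.311, -2.855, 0.001]
force: [0.4, 0.3, -0.0]
finger_gap: 1.0
grasp_force: 0.0
```

Request:
apply_moves:
  commands:
    - [0.18, 0.95, 0, 0, 1]
    - [0.18, 0.95, 0, 0, 1]
    - [0.18, 0.95, 0, 0, 1]
    - [0.18, 0.95, 0, 0, 1]
    - [0.18, 0.95, 0, 0, 1]
    - [0.18, 0.95, 0, 0, 1]
    - [0.18, 0.95, 0, 0, 1]
    - [0.18, 0.95, 0, 0, 1]
    - [0.18, 0.95, 0, 0, 1]
    - [0.18, 0.95, 0, 0, 1]

```text
t: 3.55
ee_pos: [0.3448, -0.4161, 0.2055]
ee_rot: [1.308, 2.856, 0.0]
force: [1.2, -0.9, -0.2]
finger_gap: 1.001
grasp_force: 0.0
```

```bash
cat > go.py <<'E'
from h import *
import sys
# go.py x y z : distance to the target in tool axes, in units of 25 mm
s=status.get_obs();T=Ro.from_rotvec(s['ee_rot']).as_matrix()
t=np.array([float(v) for v in sys.argv[1:4]])
print('t',round(s['t'],2),'pos',np.round(s['ee_pos'],4),'F',np.round(s['force'],1),'gap',round(s['finger_gap']*94,1),'grip',round(s['grasp_force'],1))
print('tool x az',np.degrees(np.arctan2(T[1,0],T[0,0])),'toolz',np.round(T[:,2],4),'units',np.round(T.T@(t-s['ee_pos'])/.025,3))
E
python3 go.py .608 -.0775 .021
```

```text
t 3.55 pos [ 0.3448 -0.4161  0.2055] F [ 1.2 -0.9 -0.2] gap 94.1 grip 0.0
tool x az 130.7798090006145 toolz [ 3.e-04 -0.e+00 -1.e+00] units [ 3.38  16.816  7.384]
```

Request:
apply_moves:
  commands:
    - [0.19, 0.94, 0, 0, 1]
    - [0.19, 0.94, 0, 0, 1]
    - [0.19, 0.94, 0, 0, 1]
    - [0.19, 0.94, 0, 0, 1]
    - [0.19, 0.94, 0, 0, 1]
    - [0.19, 0.94, 0, 0, 1]
    - [0.19, 0.94, 0, 0, 1]
    - [0.19, 0.94, 0, 0, 1]
    - [0.19, 0.94, 0, 0, 1]
    - [0.19, 0.94, 0, 0, 1]

```text
t: 4.38
ee_pos: [0.4909, -0.2261, 0.2056]
ee_rot: [1.308, 2.856, 0.0]
force: [0.1, -0.2, 0.6]
finger_gap: 0.998
grasp_force: 0.0
```

Request:
apply_moves:
  commands:
    - [0.19, 0.94, 0, 0, 1]
    - [0.19, 0.94, 0, 0, 1]
    - [0.19, 0.94, 0, 0, 1]
    - [0.19, 0.94, 0, 0, 1]
    - [0.19, 0.94, 0, 0, 1]
    - [0.19, 0.94, 0.3, 0, 1]
    - [0.19, 0.82, 0.6, 0, 1]
    - [0.18, 0.45, 0.9, 0, 1]
    - [0, 0, 0.9, 0, 1]
    - [0, 0, 0, 0, 1]

```text
t: 5.22
ee_pos: [0.5929, -0.0836, 0.1329]
ee_rot: [-1.302, -2.849, 0.001]
force: [-0.6, 0.5, 0.1]
finger_gap: 0.997
grasp_force: 0.0
```

```bash
python3 go.py .608 -.0775 .021
```

```text
t 5.22 pos [ 0.5929 -0.0836  0.1329] F [-0.6  0.5  0.1] gap 93.8 grip 0.0
tool x az 130.89711806183925 toolz [-0.0084  0.003  -1.    ] units [-0.245  0.635  4.472]
```

Request:
apply_moves:
  commands:
    - [0, 0.25, 0, 0, 1]
    - [0, 0.25, 0.4, 0, 1]
    - [0, 0, 0.7, 0, 1]
    - [0, 0, 0.7, 0, 1]
    - [0, 0, 0.7, 0, 1]
    - [0, 0, 0.7, 0, 1]
    - [0, 0, 0.6, 0, 1]
    - [0, 0, 0.4, 0, 1]
    - [0, 0, 0.1, 0, 1]
    - [0, 0, 0, 0, 1]

```text
t: 6.05
ee_pos: [0.6057, -0.0779, 0.0306]
ee_rot: [1.305, 2.858, 0.0]
force: [-0.5, 0.2, 0.4]
finger_gap: 1.004
grasp_force: 0.0
```

```bash
python3 go.py .608 -.0775 .021
```

```text
t 6.05 pos [ 0.6057 -0.0779  0.0306] F [-0.5  0.2  0.4] gap 94.4 grip 0.0
tool x az 130.91766001635293 toolz [ 2.e-04  0.e+00 -1.e+00] units [-0.046  0.081  0.383]
```

Request:
apply_moves:
  commands:
    - [-0.05, 0.08, 0.2, 0, 1]
    - [0, 0, 0.18, 0, 1]
    - [0, 0, 0, 0, 0.55]
    - [0, 0, 0, 0, 0.5]
    - [0, 0, 0, 0, 0.4]
    - [0, 0, 0, 0, 0.4]
    - [0, 0, 0, 0, 0.4]
    - [0, 0, 0, 0, 0.4]
    - [0, 0, 0, 0, 0.4]
    - [0, 0, 0, 0, 0.4]
  squeeze: 20

```text
t: 6.88
ee_pos: [0.6079, -0.0775, 0.0212]
ee_rot: [1.304, 2.858, 0.0]
force: [0.3, 0.3, 0.4]
finger_gap: 0.635
grasp_force: 20.0
```

```bash
python3 go.py .608 -.0775 .021
```

```text
t 6.88 pos [ 0.6079 -0.0775  0.0212] F [0.3 0.3 0.4] gap 59.7 grip 20.0
tool x az 130.95036741986658 toolz [ 4.e-04 -0.e+00 -1.e+00] units [-0.002  0.003  0.009]
```

Request:
apply_moves:
  commands:
    - [0, 0, -0.3, 0, 0.4]
    - [0, 0, -0.6, 0, 0.4]
    - [0, 0, -0.9, 0, 0.4]
    - [0, 0, -0.9, 0, 0.4]
    - [0, 0, -0.9, 0, 0.4]
    - [0, 0, -0.9, 0, 0.4]
    - [0, 0, -0.9, 0, 0.4]
    - [0, 0, -0.9, 0, 0.4]
    - [0.3, 0.15, -0.7, 0, 0.4]
    - [0.6, 0.3, 0, 0, 0.4]

```text
t: 7.72
ee_pos: [0.6035, -0.0545, 0.2002]
ee_rot: [1.304, 2.85, 0.001]
force: [1.5, -0.4, -3.8]
finger_gap: 0.636
grasp_force: 20.0
```

Request:
apply_moves:
  commands:
    - [0.8, 0.4, 0, 0, 0.4]
    - [0.8, 0.4, 0, 0, 0.4]
    - [0.8, 0.4, 0, 0, 0.4]
    - [0.8, 0.4, 0, 0, 0.4]
    - [0.8, 0.4, 0, 0, 0.4]
    - [0.8, 0.4, 0, 0, 0.4]
    - [0.8, 0.4, 0, 0, 0.4]
    - [0.8, 0.4, 0, 0, 0.4]
    - [0.8, 0.4, 0, 0, 0.4]
    - [0.8, 0.4, 0, 0, 0.4]

```text
t: 8.55
ee_pos: [0.5435, 0.1652, 0.1936]
ee_rot: [-1.302, -2.855, 0.003]
force: [-0.5, -0.5, -4.3]
finger_gap: 0.635
grasp_force: 20.0
```

Request:
apply_moves:
  commands:
    - [0.5, 0.3, 0, 0, 0.4]
    - [0.3, 0.1, 0, 0, 0.4]
    - [0, 0, 0, 0, 0.4]
    - [0, 0, 0, 0, 0.4]
    - [0, 0, 0, 0, 0.4]
    - [0, 0, 0, 0, 0.4]
    - [0, 0, 0, 0, 0.4]
    - [0, 0, 0, 0, 0.4]
    - [0, 0, 0, 0, 0.4]
    - [0, 0, 0, 0, 0.4]

```text
t: 9.38
ee_pos: [0.5405, 0.1849, 0.196]
ee_rot: [1.305, 2.858, 0.0]
force: [-0.2, -0.2, -4.9]
finger_gap: 0.636
grasp_force: 20.0
```

```bash
python3 go.py .5406 .1851 .1623
python3 - <<'E'
from sp import *
for n in('scene','top'):
    d=cam(n);save(f'pics/hold_{n}.png',d['image'][180:380,250:500] if n=='scene' else d['image'][180:320,170:330],2.5 if n=='scene' else 3)
E
```

```text
t 9.38 pos [0.5405 0.1849 0.196 ] F [-0.2 -0.2 -4.9] gap 59.8 grip 20.0
tool x az 130.92789787916598 toolz [ 1.e-04  0.e+00 -1.e+00] units [0.005 0.009 1.349]
```

View pics/hold_scene.png

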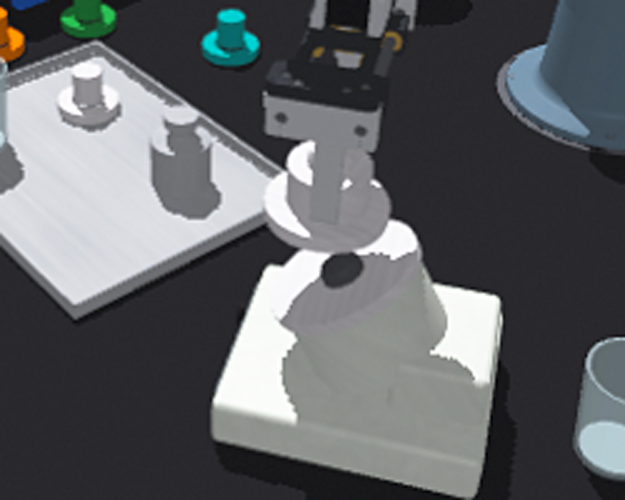

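The picture shows the hub hanging level in the gripper at crop (328,205), over the plate, with the spigot at (342,270). I lower it gently to contact.

Request:
apply_moves:
  commands:
    - [0, 0, 0.3, 0, 0.4]
    - [0, 0, 0.3, 0, 0.4]
    - [0, 0, 0.2, 0, 0.4]
    - [0, 0, 0.2, 0, 0.4]
    - [0, 0, 0.1, 0, 0.4]
    - [0, 0, 0.1, 0, 0.4]
    - [0, 0, 0.1, 0, 0.4]
    - [0, 0, 0.1, 0, 0.4]
    - [0, 0, 0, 0, 0.4]
    - [0, 0, 0, 0, 0.4]
  squeeze: 12

```text
t: 10.32
ee_pos: [0.5406, 0.1851, 0.1613]
ee_rot: [1.304, 2.858, 0.0]
force: [-0.2, -0.1, -3.6]
finger_gap: 0.637
grasp_force: 12.0
```

Request:
apply_moves:
  commands:
    - [0, 0, 0.05, 0, 0.4]
    - [0, 0, 0.05, 0, 0.4]
    - [0, 0, 0.05, 0, 0.4]
    - [0, 0, 0.05, 0, 0.4]
    - [0, 0, 0, 0, 0.4]
    - [0, 0, 0, 0, 0.4]
    - [0, 0, 0, 0, 0.4]
    - [0, 0, 0, 0, 0.4]
    - [0, 0, 0, 0, 0.4]
    - [0, 0, 0, 0, 0.4]

```text
t: 11.15
ee_pos: [0.542, 0.1846, 0.1574]
ee_rot: [1.303, 2.854, 0.002]
force: [1.8, -4.1, 3.7]
finger_gap: 0.631
grasp_force: 12.0
```

```bash
python3 go.py .5419 .1836 .1405
cat > tilt.py <<'E'
from sp import *
# tilt of the held hub: flange-top normal seen in the depth, near the tool
s=status.get_obs();G=s['ee_pos']+[0,0,.019]
for n in('scene','top'):
    d=cam(n);A=cloud(d);D=A-G
    B=np.c_[x,y,z]
    m=(np.linalg.norm(D,axis=2)<.07)&(D[...,2]<.03)&(np.abs(D@np.array([.756,.655,0])) <.06)
    q=A[m]
    # plane with most points among normals tilted about the tool y by th
    best=[]
    u=np.array([-.655,.756,0])
    for th in np.radians(np.arange(-5,45,1.)):
        nn=-np.sin(th)*u+np.cos(th)*np.array([0,0,1])
        h=(q-G)@nn; H,e=np.histogram(h,bins=np.arange(-.03,-.015,.0015)); i=H.argmax(); best.append((H[i],round(np.degrees(th)),e[i]))
    print(n,len(q),sorted(best)[::-1][:4])
E
python3 tilt.py
```

```text
t 11.15 pos [0.542  0.1846 0.1574] F [ 1.8 -4.1  3.7] gap 59.4 grip 12.0
tool x az 130.94071319830655 toolz [ 4.2e-03 -7.0e-04 -1.0e+00] units [-0.025 -0.032  0.676]
scene 2000 [(np.int64(275), 7, np.float64(-0.023999999999999994)), (np.int64(258), 6, np.float64(-0.023999999999999994)), (np.int64(217), 8, np.float64(-0.023999999999999994)), (np.int64(215), 5, np.float64(-0.023999999999999994))]
top 72 [(np.int64(18), 4, np.float64(-0.023999999999999994)), (np.int64(17), -5, np.float64(-0.03)), (np.int64(16), 8, np.float64(-0.02099999999999999)), (np.int64(16), 6, np.float64(-0.022499999999999992))]
```

The scene-depth fit shows the hub tilting as planned, about 7° in the right sense. I carry on down.

Request:
apply_moves:
  commands:
    - [0, 0, 0.05, 0, 0.4]
    - [0, 0, 0.05, 0, 0.4]
    - [0, 0, 0.05, 0, 0.4]
    - [0, 0, 0.05, 0, 0.4]
    - [0, 0, 0.05, 0, 0.4]
    - [0, 0, 0.05, 0, 0.4]
    - [0, 0, 0, 0, 0.4]
    - [0, 0, 0, 0, 0.4]
    - [0, 0, 0, 0, 0.4]
    - [0, 0, 0, 0, 0.4]

```text
t: 12.08
ee_pos: [0.5424, 0.1843, 0.1505]
ee_rot: [1.302, 2.854, 0.001]
force: [3.2, -7.0, 9.2]
finger_gap: 0.634
grasp_force: 21.5
```

```bash
python3 go.py .5419 .1836 .1405;python3 tilt.py
```

```text
t 12.08 pos [0.5424 0.1843 0.1505] F [ 3.2 -7.   9.2] gap 59.6 grip 21.5
tool x az 130.95428750685616 toolz [ 0.0049 -0.0016 -1.    ] units [-0.006 -0.035  0.401]
scene 2111 [(np.int64(209), 22, np.float64(-0.02099999999999999)), (np.int64(199), 23, np.float64(-0.02099999999999999)), (np.int64(183), 24, np.float64(-0.02099999999999999)), (np.int64(182), 21, np.float64(-0.02099999999999999))]
top 59 [(np.int64(8), 6, np.float64(-0.03)), (np.int64(7), 4, np.float64(-0.028499999999999998)), (np.int64(6), 10, np.float64(-0.03)), (np.int64(6), 9, np.float64(-0.03))]
```

Request:
apply_moves:
  commands:
    - [0, 0, 0.04, 0, 0.4]
    - [0, 0, 0.04, 0, 0.4]
    - [0, 0, 0.04, 0, 0.4]
    - [0, 0, 0.04, 0, 0.4]
    - [0, 0, 0.04, 0, 0.4]
    - [0, 0, 0, 0, 0.4]
    - [0, 0, 0, 0, 0.4]
    - [0, 0, 0, 0, 0.4]
    - [0, 0, 0, 0, 0.4]
    - [0, 0, 0, 0, 0.4]
  squeeze: 8

```text
t: 13.02
ee_pos: [0.5442, 0.1827, 0.1472]
ee_rot: [1.299, 2.849, -0.002]
force: [4.3, -13.4, 13.5]
finger_gap: 0.63
grasp_force: 16.2
```

```bash
python3 go.py .5419 .1836 .1405;python3 tilt.py
python3 - <<'E'
from h import *
d=cam('scene');save('pics/t2.png',d['image'][200:340,310:470],4.2)
E
```

```text
t 13.02 pos [0.5442 0.1827 0.1472] F [  4.3 -13.4  13.5] gap 59.2 grip 16.2
tool x az 130.9853487780846 toolz [ 0.0088 -0.0051 -0.9999] units [ 0.09  -0.044  0.267]
scene 2079 [(np.int64(221), 40, np.float64(-0.02099999999999999)), (np.int64(218), 41, np.float64(-0.02099999999999999)), (np.int64(174), 39, np.float64(-0.02099999999999999)), (np.int64(170), 42, np.float64(-0.02099999999999999))]
top 60 [(np.int64(12), -3, np.float64(-0.02099999999999999)), (np.int64(10), 8, np.float64(-0.03)), (np.int64(10), -4, np.float64(-0.02099999999999999)), (np.int64(9), 6, np.float64(-0.028499999999999998))]
```

View pics/t2.png

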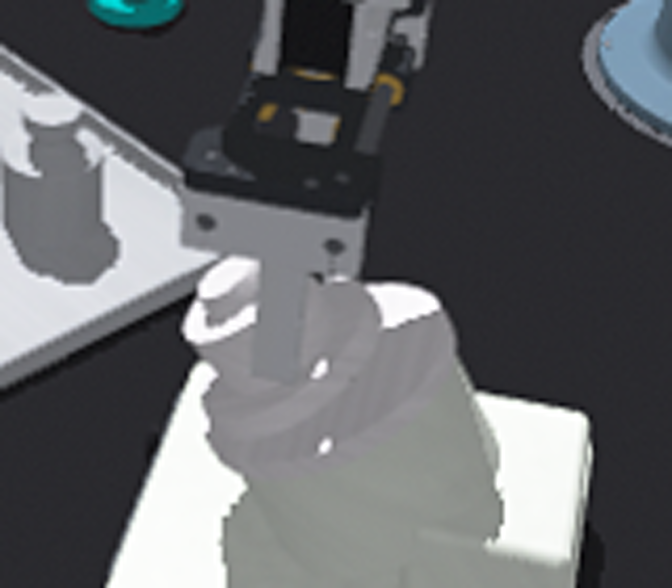

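```bash
cat > tilt2.py <<'E'
from sp import *
# free plane fits of the held part: average depth, local normals, cluster those within 35 deg of the plate normal
s=status.get_obs();T=Ro.from_rotvec(s['ee_rot']).as_matrix();G=s['ee_pos']-.019*T[:,2]
u=np.array([-.655,.756,0]);l=np.array([.756,.655,0])
d=cam('scene');Z=np.median([d['range_z']]+[cam('scene')['range_z'] for _ in range(7)],0);d['range_z']=Z.astype(np.float32)
A=cloud(d);q=A[(np.linalg.norm(A-G,axis=2)<.075)]
q=q[(q-G)[:,2]<.02]
rng=np.random.default_rng(0)
for k in range(4):
    best=(0,)
    for _ in range(4000):
        a=q[rng.integers(len(q))];nb=q[np.linalg.norm(q-a,axis=1)<.05];b,c=nb[rng.integers(len(nb),size=2)]
        n=np.cross(b-a,c-a);L=np.linalg.norm(n)
        if L<1e-4: continue
        n/=L;n*=np.sign(n[2])
        if n[2]<.6 or n@u>.1: continue
        m=np.abs((q-a)@n)<.0012
        if m.sum()>best[0]: best=(m.sum(),m)
    p=q[best[1]];c=p.mean(0);n=np.linalg.svd(p-c,full_matrices=False)[2][2];n*=np.sign(n[2])
    w=np.c_[(p-G)@u,(p-G)@l,(p-G)[:,2]]
    print(best[0],'tilt about tool y',round(np.degrees(np.arctan2(-n@u,n[2])),1),'lateral',round(np.degrees(np.arcsin(n@l)),1),'height of G over it mm',round((G-c)@n*1e3,1),'plate-frame centre',np.round((c-pc)@np.c_[x,y,z]*1e3,1))
    q=q[np.abs((q-c)@n)>.0025]
E
python3 tilt2.py
```

```text
789 tilt about tool y 30.4 lateral 0.0 height of G over it mm 43.8 plate-frame centre [ 22.7 -18.2   0. ]
341 tilt about tool y 40.0 lateral 0.9 height of G over it mm 20.2 plate-frame centre [  1.2 -22.3  22. ]
140 tilt about tool y -6.4 lateral 43.4 height of G over it mm -10.6 plate-frame centre [ 12.2 -34.8  24. ]
99 tilt about tool y -6.2 lateral 48.2 height of G over it mm -7.1 plate-frame centre [  5.8 -29.3  25.4]
```

```bash
cat > hubc.py <<'E'
from sp import *
import sys
th=np.radians(float(sys.argv[1]))
s=status.get_obs();T=Ro.from_rotvec(s['ee_rot']).as_matrix();G=s['ee_pos']-.019*T[:,2]
u=np.array([-.655,.756,0]);l=np.array([.756,.655,0]);n=np.array([0,0,np.cos(th)])-np.sin(th)*u;t=np.cos(th)*u+np.array([0,0,np.sin(th)])
for nm in('scene','top'):
    d=cam(nm);d['range_z']=np.median([d['range_z']]+[cam(nm)['range_z'] for _ in range(5)],0).astype(np.float32)
    A=cloud(d);L=(A-G)@np.c_[t,l,n]*1e3;L=L[np.linalg.norm(L,axis=2)<75]
    for w,(a,b) in dict(flange=(-22.5,-18),drumtop=(9.5,14.5),spigot=(20.5,25.5)).items():
        q=L[(L[:,2]>a)&(L[:,2]<b)&(np.abs(L[:,0])<60)&(np.hypot(L[:,0],L[:,1])<(60 if w=='flange' else 45 if w=='drumtop' else 30))]
        if len(q)>8: print(nm,w,len(q),'t 2..98%',np.round(np.percentile(q[:,0],[1,50,99]),1),'l',np.round(np.percentile(q[:,1],[1,50,99]),1),'h',np.round(np.median(q[:,2]),1))
E
python3 hubc.py 40
```

```text
scene flange 378 t 2..98% [-58.1   2.   25.2] l [-35.1  22.5  44.1] h -20.4
scene drumtop 137 t 2..98% [-44.1 -19.1  16.2] l [-4.2 20.3 41.9] h 11.4
scene spigot 86 t 2..98% [-28.9 -17.1  -2.7] l [-13.7   3.1  14.9] h 22.3
top drumtop 14 t 2..98% [-43.9 -37.8 -35.3] l [-23.  -13.2  -0.3] h 13.7
```

Hub-frame measurement: the hub has slid about 14 mm downslope in the grip, so its upper flange rests on the spigot top. I grip firmer, lift slightly and re-measure.

Request:
apply_moves:
  commands:
    - [0, 0, 0, 0, 0.4]
    - [0, 0, 0, 0, 0.4]
    - [0, 0, -0.1, 0, 0.4]
    - [0, 0, -0.1, 0, 0.4]
    - [0, 0, -0.1, 0, 0.4]
    - [0, 0, -0.1, 0, 0.4]
    - [0, 0, -0.1, 0, 0.4]
    - [0, 0, 0, 0, 0.4]
    - [0, 0, 0, 0, 0.4]
    - [0, 0, 0, 0, 0.4]
  squeeze: 30

```text
t: 15.0
ee_pos: [0.5396, 0.1854, 0.1552]
ee_rot: [-1.303, -2.857, 0.001]
force: [-0.8, -0.5, -4.4]
finger_gap: 0.615
grasp_force: 41.2
```

```bash
python3 go.py .5419 .1836 .1405;python3 tilt2.py;python3 hubc.py 40
```

```text
t 15.0 pos [0.5396 0.1854 0.1552] F [-0.8 -0.5 -4.4] gap 57.8 grip 41.2
tool x az 130.9709023920459 toolz [-1.7e-03  2.0e-04 -1.0e+00] units [-0.113  0.023  0.586]
730 tilt about tool y 30.2 lateral 0.0 height of G over it mm 48.2 plate-frame centre [ 24.3 -20.    0.1]
360 tilt about tool y 39.0 lateral 0.9 height of G over it mm 20.1 plate-frame centre [ 10.  -20.4  26.9]
125 tilt about tool y -8.2 lateral 48.3 height of G over it mm -11.2 plate-frame centre [ 13.1 -27.7  38. ]
104 tilt about tool y 38.1 lateral 1.8 height of G over it mm -11.4 plate-frame centre [ -8.6 -24.7  55.8]
scene flange 379 t 2..98% [-57.8   1.   24.8] l [-32.9  21.7  43.5] h -20.7
scene drumtop 150 t 2..98% [-44.  -18.5  21.4] l [-6.5 19.7 41.4] h 11.4
scene spigot 87 t 2..98% [-29.3 -16.3  -2.4] l [-12.6   2.6  14.8] h 22.1
top drumtop 12 t 2..98% [-44.  -41.2 -35.2] l [-20.4  -9.1   0.9] h 13.8
```

Request:
apply_moves:
  commands:
    - [0, 0.03, 0, 0, 0.4]
    - [0, 0.03, 0, 0, 0.4]
    - [0.05, 0, 0.05, 0, 0.4]
    - [0.05, 0, 0.05, 0, 0.4]
    - [0.05, 0, 0.05, 0, 0.4]
    - [0.05, 0, 0.05, 0, 0.4]
    - [0.04, 0, 0.04, 0, 0.4]
    - [0, 0, 0, 0, 0.4]
    - [0, 0, 0, 0, 0.4]
    - [0, 0, 0, 0, 0.4]
  squeeze: 22

```text
t: 16.83
ee_pos: [0.5376, 0.1906, 0.15]
ee_rot: [1.304, 2.858, -0.0]
force: [-0.3, -1.5, -3.9]
finger_gap: 0.618
grasp_force: 27.4
```

```bash
python3 go.py .5419 .1836 .1405;python3 tilt2.py;python3 hubc.py 38
```

```text
t 16.83 pos [0.5376 0.1906 0.15  ] F [-0.3 -1.5 -3.9] gap 58.1 grip 27.4
tool x az 130.95266497417424 toolz [ 0.e+00 -1.e-04 -1.e+00] units [-0.325 -0.054  0.38 ]
545 tilt about tool y 30.5 lateral -0.1 height of G over it mm 41.2 plate-frame centre [ 24.7 -23.    0.1]
369 tilt about tool y 37.7 lateral 0.6 height of G over it mm 21.0 plate-frame centre [ 11.3 -22.2  19.1]
145 tilt about tool y -7.2 lateral 45.8 height of G over it mm -10.7 plate-frame centre [ 16.8 -34.4  24.1]
113 tilt about tool y 37.1 lateral 1.3 height of G over it mm -10.6 plate-frame centre [ -5.5 -26.4  48.6]
scene flange 396 t 2..98% [-58.4   1.3  25.3] l [-33.8  20.8  43.9] h -21.0
scene drumtop 145 t 2..98% [-44.1 -19.5  15.5] l [-5.1 18.9 41.8] h 11.0
scene spigot 83 t 2..98% [-29.2 -17.   -2.8] l [-11.6   2.6  14.2] h 21.7
top drumtop 17 t 2..98% [-43.7 -39.2 -34.4] l [-23.1 -12.7   4.2] h 13.2
```

The spigot is now inside the bore: the bottom lies below the spigot top with no force. I rotate it down flush about the lower rim.

Request:
apply_moves:
  commands:
    - [0.04, 0, 0.02, 0, 0.4]
    - [0.04, 0, 0.02, 0, 0.4]
    - [0.04, 0, 0.02, 0, 0.4]
    - [0.04, 0, 0.02, 0, 0.4]
    - [0.04, 0, 0.03, 0, 0.4]
    - [0.04, 0, 0.03, 0, 0.4]
    - [0.04, 0, 0.03, 0, 0.4]
    - [0.04, 0, 0.03, 0, 0.4]
    - [0, 0, 0, 0, 0.4]
    - [0, 0, 0, 0, 0.4]
  squeeze: 15

```text
t: 18.67
ee_pos: [0.5336, 0.1955, 0.1467]
ee_rot: [1.302, 2.855, -0.002]
force: [-0.8, -6.1, 2.8]
finger_gap: 0.619
grasp_force: 15.2
```

```bash
python3 go.py .5419 .1836 .1405;python3 tilt2.py;python3 hubc.py 32
```

```text
t 18.67 pos [0.5336 0.1955 0.1467] F [-0.8 -6.1  2.8] gap 58.2 grip 15.2
tool x az 130.97535061374674 toolz [ 0.0031 -0.0027 -1.    ] units [-0.576 -0.063  0.25 ]
406 tilt about tool y 30.6 lateral 0.2 height of G over it mm 22.1 plate-frame centre [ 12.1 -22.3  12.8]
407 tilt about tool y 30.3 lateral 0.1 height of G over it mm 35.2 plate-frame centre [ 23.1 -20.7  -0.1]
143 tilt about tool y 3.7 lateral 44.2 height of G over it mm -8.7 plate-frame centre [ 16.3 -38.6  16.1]
125 tilt about tool y 30.4 lateral 1.1 height of G over it mm -9.7 plate-frame centre [ -1.  -25.1  44.3]
scene flange 347 t 2..98% [-58.  -11.4  23. ] l [-34.6  23.4  43.6] h -21.6
scene drumtop 153 t 2..98% [-43.8 -22.   16.2] l [-12.7  16.6  41.7] h 10.5
scene spigot 71 t 2..98% [-28.7 -17.7  -4.4] l [-11.2   2.6  14. ] h 21.1
top drumtop 29 t 2..98% [-44.8 -39.2 -32.3] l [-23.4 -10.1   5.4] h 12.4
```

The flange top is 12.8 mm above the plate and the tilt is 30.5°, equal to the plate's: home and flush. I release and retreat upward.

Request:
apply_moves:
  commands:
    - [0, 0, 0, 0, 0.63]
    - [0, 0, 0, 0, 0.66]
    - [0, 0, 0, 0, 0.75]
    - [0, 0, 0, 0, 0.9]
    - [0, 0, 0, 0, 1]
    - [0, 0, 0, 0, 1]
    - [0, 0, -0.2, 0, 1]
    - [0, 0, -0.4, 0, 1]
    - [0, 0, -0.7, 0, 1]
    - [0, 0, -0.9, 0, 1]
  squeeze: 5

```text
t: 20.5
ee_pos: [0.5304, 0.1968, 0.1988]
ee_rot: [-1.302, -2.854, 0.004]
force: [0.5, -1.1, -0.1]
finger_gap: 1.001
grasp_force: 0.0
```

Request:
apply_moves:
  commands:
    - [0, 0, -0.9, 0, 1]
    - [-0.4, -0.2, -0.9, 0, 1]
    - [-0.8, -0.4, 0, 0, 1]
    - [-0.9, -0.6, 0, 0, 1]
    - [-0.9, -0.6, 0, 0, 1]
    - [-0.9, -0.6, 0, 0, 1]
    - [-0.9, -0.6, 0, 0, 1]
    - [-0.9, -0.6, 0, 0, 1]
    - [-0.9, -0.6, 0, 0, 1]
    - [-0.9, -0.6, 0, 0, 1]

```text
t: 21.33
ee_pos: [0.5641, -0.0244, 0.2451]
ee_rot: [-1.303, -2.857, -0.001]
force: [-1.0, 0.1, 0.7]
finger_gap: 1.002
grasp_force: 0.0
```

```bash
python3 go.py .4995 -.2695 .024
cat > seat.py <<'E'
from sp import *
B=np.c_[x,y,z]
for nm in('scene','top'):
    d=cam(nm);d['range_z']=np.median([d['range_z']]+[cam(nm)['range_z'] for _ in range(7)],0).astype(np.float32)
    L=(cloud(d)-pc)@B*1e3;L=L[np.hypot(L[...,0],L[...,1])<65]
    for w,a,r in(('flange',13,54),('drumtop',45,38),('spigot',56,24)):
        q=L[(abs(L[:,2]-a)<3)&(np.hypot(L[:,0]-5,L[:,1]+6)<r)]
        if len(q)<10: continue
        c=q.mean(0);n=np.linalg.svd(q-c,full_matrices=False)[2][2];n*=np.sign(n[2])
        (e,f),R_=cv2.minEnclosingCircle(q[:,:2].astype(np.float32))
        print(nm,w,len(q),'h',np.round(np.median(q[:,2]),1),'tilt xy deg',np.round(np.degrees(n[:2]),1),'MEC',round(e,1),round(f,1),round(R_,1),'mean',np.round(c[:2],1))
    if nm=='scene': save('pics/seat.png',d['image'][200:350,300:480],3.5)
E
python3 seat.py
```

```text
t 21.33 pos [ 0.5641 -0.0244  0.2451] F [-1.   0.1  0.7] gap 94.2 grip 0.0
tool x az 130.96689179905812 toolz [-1.e-03  9.e-04 -1.e+00] units [-5.723 -8.378  8.837]
scene flange 495 h 12.9 tilt xy deg [-0.4 -0.3] MEC 2.8 -7.9 44.1 mean [ 11.7 -23.9]
scene drumtop 282 h 44.5 tilt xy deg [ 0.1 -0.4] MEC 4.2 -7.1 29.9 mean [  7.8 -15.4]
scene spigot 121 h 55.4 tilt xy deg [ 1.4 -1.9] MEC 4.0 -7.9 14.9 mean [ 4.4 -8.8]
top flange 333 h 13.9 tilt xy deg [0.3 0.4] MEC 1.5 -5.6 45.0 mean [16.3  0.6]
top drumtop 231 h 45.9 tilt xy deg [ 0.6 -0.1] MEC 1.6 -6.4 30.5 mean [ 4.7 -4.4]
top spigot 102 h 56.8 tilt xy deg [ 1.8 -0.2] MEC 1.7 -5.8 15.7 mean [ 2.7 -5.5]
```

View pics/seat.png

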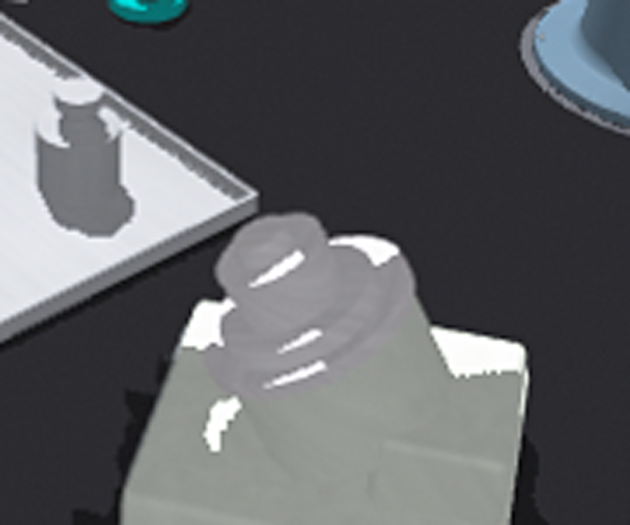

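Hub seated: the picture shows its flange flat on the plate (crop (310,330)), and the depth gives heights 12.9/44.5/55.4 mm with tilt errors under 1°. Next is the cap.

Request:
apply_moves:
  commands:
    - [-0.55, -0.8, 0, 0, 1]
    - [-0.6, -0.85, 0, 0, 1]
    - [-0.6, -0.85, 0, 0, 1]
    - [-0.6, -0.85, 0.2, 0, 1]
    - [-0.6, -0.85, 0.4, 0, 1]
    - [-0.6, -0.85, 0.6, 0, 1]
    - [-0.6, -0.85, 0.8, 0, 1]
    - [-0.6, -0.85, 0.8, 0, 1]
    - [-0.4, -0.6, 0.8, 0, 1]
    - [-0.2, -0.3, 0.6, 0, 1]

```text
t: 22.97
ee_pos: [0.5066, -0.2517, 0.1383]
ee_rot: [-1.307, -2.856, 0.0]
force: [0.4, 0.1, -0.7]
finger_gap: 0.999
grasp_force: 0.0
```

Request:
apply_moves:
  commands:
    - [0, 0, 0.6, 0, 1]
    - [0, 0, 0.6, 0, 1]
    - [0, 0, 0.6, 0, 1]
    - [0, 0, 0.6, 0, 1]
    - [0, 0, 0.5, 0, 1]
    - [0, 0, 0.3, 0, 1]
    - [0, 0, 0, 0, 1]
    - [0, 0, 0, 0, 1]
    - [0, 0, 0, 0, 1]
    - [0, 0, 0, 0, 1]

```text
t: 23.8
ee_pos: [0.5085, -0.2504, 0.0611]
ee_rot: [1.303, 2.857, -0.001]
force: [0.1, 0.0, 0.6]
finger_gap: 1.001
grasp_force: 0.0
```

```bash
python3 go.py .499 -.2695 .0205
python3 - <<'E'
from h import *
for nm in('scene','top'):
    d=cam(nm);d['range_z']=np.median([d['range_z']]+[cam(nm)['range_z'] for _ in range(5)],0).astype(np.float32)
    P=cloud(d);m=np.hypot(P[...,0]-.499,P[...,1]+.2695)<.045
    for a,r in((.016,.045),(.051,.02)):
        q=P[m&(abs(P[...,2]-a)<.004)];q=q[np.hypot(q[:,0]-.499,q[:,1]+.2695)<r]
        if len(q)>5:print(nm,a,len(q),cv2.minEnclosingCircle(q[:,:2].astype(np.float32)))
E
```

```text
t 23.8 pos [ 0.5085 -0.2504  0.0611] F [0.1 0.  0.6] gap 94.1 grip 0.0
tool x az 130.95828812801906 toolz [ 0.0016 -0.0012 -1.    ] units [-0.324 -0.789  1.623]
scene 0.016 154 ((0.49946436285972595, -0.2679175138473511), 0.032536547631025314)
scene 0.051 54 ((0.4980913996696472, -0.2684732675552368), 0.015788301825523376)
```

Request:
apply_moves:
  commands:
    - [-0.1, -0.25, 0, 0, 1]
    - [-0.12, -0.29, 0, 0, 1]
    - [-0.1, -0.25, 0.1, 0, 1]
    - [0, 0, 0.3, 0, 1]
    - [0, 0, 0.4, 0, 1]
    - [0, 0, 0.4, 0, 1]
    - [0, 0, 0.3, 0, 1]
    - [0, 0, 0.12, 0, 1]
    - [0, 0, 0, 0, 1]
    - [0, 0, 0, 0, 0.7]
  squeeze: 30

```text
t: 25.23
ee_pos: [0.4981, -0.2687, 0.0191]
ee_rot: [-1.303, -2.858, -0.0]
force: [-0.9, -0.6, 0.0]
finger_gap: 0.96
grasp_force: 0.0
```

Request:
apply_moves:
  commands:
    - [0, 0, 0, 0, 0.5]
    - [0, 0, 0, 0, 0.4]
    - [0, 0, 0, 0, 0.3]
    - [0, 0, 0, 0, 0.2]
    - [0, 0, 0, 0, 0.2]
    - [0, 0, 0, 0, 0.2]
    - [0, 0, 0, 0, 0.2]
    - [0, 0, 0, 0, 0.2]
    - [0, 0, 0, 0, 0.2]
    - [0, 0, 0, 0, 0.2]

```text
t: 26.07
ee_pos: [0.4982, -0.2689, 0.0194]
ee_rot: [1.304, 2.858, 0.0]
force: [-0.3, 0.0, -0.1]
finger_gap: 0.337
grasp_force: 30.0
```

```bash
python3 go.py .499 -.2695 .0205
python3 - <<'E'
from sp import *
# hub spigot top centre frame O' for hub centre (3,-6.8) in the plate
O=pc+.003*x-.0068*y+.045*z; print('O',O)
u=np.array([-.655,.756,0])
G0=O-.0179*u+[0,0,.0528]; print('TCP start',G0-[0,0,.019])
E
```

```text
t 26.07 pos [ 0.4982 -0.2689  0.0194] F [-0.3  0.  -0.1] gap 31.6 grip 30.0
tool x az 130.95216988656512 toolz [ 0.  0. -1.] units [-0.04   0.01  -0.042]
O [0.54697041 0.1804093  0.16547114]
TCP start [0.55869491 0.1668769  0.19927114]
```

Request:
apply_moves:
  commands:
    - [0, 0, -0.4, 0, 0.2]
    - [0, 0, -0.8, 0, 0.2]
    - [0, 0, -1, 0, 0.2]
    - [0, 0, -1, 0, 0.2]
    - [0, 0, -1, 0, 0.2]
    - [0, 0, -1, 0, 0.2]
    - [0, 0, -1, 0, 0.2]
    - [0, 0, -1, 0, 0.2]
    - [0.3, 0.3, -1, 0, 0.2]
    - [0.6, 0.6, -0.8, 0, 0.2]

```text
t: 26.9
ee_pos: [0.5003, -0.2384, 0.2471]
ee_rot: [1.307, 2.855, -0.002]
force: [0.3, -0.9, -1.4]
finger_gap: 0.336
grasp_force: 30.0
```

Request:
apply_moves:
  commands:
    - [0.75, 0.85, 0, 0, 0.2]
    - [0.75, 0.85, 0, 0, 0.2]
    - [0.75, 0.85, 0, 0, 0.2]
    - [0.75, 0.85, 0, 0, 0.2]
    - [0.75, 0.85, 0, 0, 0.2]
    - [0.75, 0.85, 0, 0, 0.2]
    - [0.75, 0.85, 0, 0, 0.2]
    - [0.75, 0.85, 0, 0, 0.2]
    - [0.75, 0.85, 0, 0, 0.2]
    - [0.75, 0.85, 0, 0, 0.2]

```text
t: 27.73
ee_pos: [0.5375, 0.0452, 0.2448]
ee_rot: [-1.304, -2.858, 0.0]
force: [-0.6, -0.6, -1.9]
finger_gap: 0.337
grasp_force: 30.0
```

Request:
apply_moves:
  commands:
    - [0.75, 0.85, 0, 0, 0.2]
    - [0.75, 0.85, 0, 0, 0.2]
    - [0.75, 0.85, 0, 0, 0.2]
    - [0.6, 0.7, 0, 0, 0.2]
    - [0.3, 0.4, 0, 0, 0.2]
    - [0, 0.1, 0, 0, 0.2]
    - [0, 0, 0, 0, 0.2]
    - [0, 0, 0, 0, 0.2]
    - [0, 0, 0, 0, 0.2]
    - [0, 0, 0, 0, 0.2]

```text
t: 28.57
ee_pos: [0.5572, 0.1635, 0.2445]
ee_rot: [1.306, 2.857, -0.0]
force: [0.0, -0.0, -1.1]
finger_gap: 0.335
grasp_force: 30.0
```

```bash
python3 go.py .5587 .1669 .1987
cat > capc.py <<'E'
from sp import *
import sys
th=np.radians(float(sys.argv[1]));H=float(sys.argv[2]) if len(sys.argv)>2 else 35.4
s=status.get_obs();T=Ro.from_rotvec(s['ee_rot']).as_matrix();G=s['ee_pos']-.019*T[:,2]
u=np.array([-.655,.756,0]);l=np.array([.756,.655,0]);n=np.array([0,0,np.cos(th)])-np.sin(th)*u;t=np.cos(th)*u+np.array([0,0,np.sin(th)])
print('G in plate mm',np.round((G-pc)@np.c_[x,y,z]*1e3,1))
for nm in('scene','top'):
    d=cam(nm);d['range_z']=np.median([d['range_z']]+[cam(nm)['range_z'] for _ in range(5)],0).astype(np.float32)
    A=cloud(d);L=(A-G)@np.c_[t,l,n]*1e3;L=L[np.linalg.norm(L,axis=2)<60]
    for w,a,r in(('flange',13-H,42),('top',48-H,22)):
        q=L[(abs(L[:,2]-a)<3)&(np.hypot(L[:,0],L[:,1])<r)]
        if len(q)>8:
            c=q.mean(0);nn=np.linalg.svd(q-c,full_matrices=False)[2][2];nn*=np.sign(nn[2])
            print(nm,w,len(q),'t',np.round(np.percentile(q[:,0],[1,99]),1),'l',np.round(np.percentile(q[:,1],[1,99]),1),'h-exp',np.round(np.median(q[:,2])-a,1),'extra tilt',np.round(np.degrees(-nn[0]),1))
E
python3 capc.py 0
```

```text
t 28.57 pos [0.5572 0.1635 0.2445] F [ 0.  -0.  -1.1] gap 31.5 grip 30.0
tool x az 130.8637755107529 toolz [-1.e-04 -2.e-04 -1.e+00] units [0.064 0.134 1.832]
G in plate mm [ 35.2  -3.5 139.6]
scene flange 393 t [-31.9  30.4] l [-23.   32.7] h-exp -0.3 extra tilt -0.0
scene top 49 t [-15.8  14.5] l [-17.2  13.8] h-exp -0.3 extra tilt -0.8
```

Request:
apply_moves:
  commands:
    - [0.06, 0.13, 0.2, 0, 0.2]
    - [0, 0, 0.4, 0, 0.2]
    - [0, 0, 0.4, 0, 0.2]
    - [0, 0, 0.3, 0, 0.2]
    - [0, 0, 0.2, 0, 0.2]
    - [0, 0, 0.1, 0, 0.2]
    - [0, 0, 0.1, 0, 0.2]
    - [0, 0, 0.05, 0, 0.2]
    - [0, 0, 0, 0, 0.2]
    - [0, 0, 0, 0, 0.2]

```text
t: 30.0
ee_pos: [0.5589, 0.1679, 0.2011]
ee_rot: [1.304, 2.858, 0.0]
force: [0.1, 0.4, -2.4]
finger_gap: 0.333
grasp_force: 30.0
```

Request:
apply_moves:
  commands:
    - [0, 0, 0.03, 0, 0.2]
    - [0, 0, 0.03, 0, 0.2]
    - [-0.04, 0, 0.04, 0, 0.2]
    - [-0.05, 0, 0.05, 0, 0.2]
    - [-0.05, 0, 0.05, 0, 0.2]
    - [-0.05, 0, 0.05, 0, 0.2]
    - [-0.05, 0, 0.05, 0, 0.2]
    - [-0.05, 0, 0.05, 0, 0.2]
    - [0, 0, 0, 0, 0.2]
    - [0, 0, 0, 0, 0.2]

```text
t: 30.83
ee_pos: [0.5642, 0.1627, 0.1939]
ee_rot: [1.303, 2.857, 0.003]
force: [-2.3, 0.1, 6.3]
finger_gap: 0.334
grasp_force: 30.0
```

```bash
python3 go.py .5587 .1669 .1987;python3 capc.py 12; sed 's/<.075/<.055/' tilt2.py > tilt3.py; python3 tilt3.py
```

```text
t 30.83 pos [0.5642 0.1627 0.1939] F [-2.3  0.1  6.3] gap 31.4 grip 30.0
tool x az 130.95195172775607 toolz [ 0.002  0.001 -1.   ] units [ 0.271 -0.056 -0.192]
G in plate mm [ 5.4 -8.2 98.4]
scene flange 345 t [-31.3  27.4] l [-25.3  32.4] h-exp -0.7 extra tilt -4.9
scene top 39 t [-13.4  16.1] l [-15.4  12.7] h-exp -0.7 extra tilt -5.2
349 tilt about tool y 6.2 lateral 0.3 height of G over it mm 22.3 plate-frame centre [ -1.3 -16.7  77. ]
57 tilt about tool y -8.6 lateral 46.3 height of G over it mm -3.1 plate-frame centre [  3.3 -30.3  76.2]
41 tilt about tool y 4.1 lateral 7.1 height of G over it mm -12.7 plate-frame centre [ 12.6 -20.2 107.5]
33 tilt about tool y 51.5 lateral -0.5 height of G over it mm 8.1 plate-frame centre [  5.3 -24.2  89.8]
```

Request:
apply_moves:
  commands:
    - [-0.05, 0, 0.06, 0, 0.2]
    - [-0.05, 0, 0.06, 0, 0.2]
    - [-0.04, 0, 0.06, 0, 0.2]
    - [-0.04, 0, 0.06, 0, 0.2]
    - [-0.04, 0, 0.06, 0, 0.2]
    - [-0.03, 0, 0.06, 0, 0.2]
    - [-0.03, 0, 0.06, 0, 0.2]
    - [-0.03, 0, 0.06, 0, 0.2]
    - [0, 0, 0, 0, 0.2]
    - [0, 0, 0, 0, 0.2]

```text
t: 32.67
ee_pos: [0.5707, 0.1563, 0.1833]
ee_rot: [1.302, 2.853, 0.004]
force: [-1.6, -1.8, 9.3]
finger_gap: 0.335
grasp_force: 33.7
```

```bash
python3 go.py .5587 .1669 .1987;python3 capc.py 22;  python3 tilt3.py
```

```text
t 32.67 pos [0.5707 0.1563 0.1833] F [-1.6 -1.8  9.3] gap 31.5 grip 33.7
tool x az 130.94153301994047 toolz [ 0.0055 -0.     -1.    ] units [ 0.632 -0.08  -0.619]
G in plate mm [-7.8 -8.8 93.7]
scene flange 336 t [-28.   34.3] l [-26.7  32.6] h-exp 0.8 extra tilt -1.2
scene top 22 t [-11.4  18.1] l [-5.7 12.6] h-exp 0.2 extra tilt -3.7
287 tilt about tool y 20.9 lateral 0.3 height of G over it mm 21.5 plate-frame centre [ -3.  -18.6  71.1]
75 tilt about tool y 31.5 lateral 2.8 height of G over it mm 48.4 plate-frame centre [ -3.2 -23.2  44.7]
67 tilt about tool y -1.5 lateral 49.6 height of G over it mm -8.9 plate-frame centre [  0.6 -31.3  73.7]
48 tilt about tool y 5.4 lateral 50.9 height of G over it mm -3.7 plate-frame centre [ -0.1 -26.1  73.5]
```

Request:
apply_moves:
  commands:
    - [-0.02, 0, 0.06, 0, 0.2]
    - [-0.02, 0, 0.06, 0, 0.2]
    - [-0.02, 0, 0.06, 0, 0.2]
    - [-0.02, 0, 0.06, 0, 0.2]
    - [-0.02, 0, 0.06, 0, 0.2]
    - [-0.02, 0, 0.06, 0, 0.2]
    - [-0.02, 0, 0.06, 0, 0.2]
    - [-0.01, 0, 0.06, 0, 0.2]
    - [0, 0, 0, 0, 0.2]
    - [0, 0, 0, 0, 0.2]

```text
t: 34.5
ee_pos: [0.5748, 0.1526, 0.173]
ee_rot: [1.3, 2.849, 0.004]
force: [1.1, -3.6, 12.5]
finger_gap: 0.335
grasp_force: 36.4
```

```bash
python3 go.py .5587 .1669 .1987;python3 capc.py 34 34.5;  python3 tilt3.py
```

```text
t 34.5 pos [0.5748 0.1526 0.173 ] F [ 1.1 -3.6 12.5] gap 31.5 grip 36.4
tool x az 130.95135440462684 toolz [ 0.0098 -0.0018 -0.9999] units [ 0.846 -0.107 -1.037]
G in plate mm [-17.6  -9.6  87.5]
scene flange 287 t [-26.1  35.4] l [-28.5  32.6] h-exp 0.5 extra tilt 0.8
scene top 22 t [-13.1  -3.3] l [-5.3 14.2] h-exp -0.1 extra tilt 5.9Traceback (most recent call last):
  File "capc.py", line 8, in <module>
    d=cam(nm);d['range_z']=np.median([d['range_z']]+[cam(nm)['range_z'] for _ in range(5)],0).astype(np.float32)
                                                     ~~~^^^^
  File "h.py", line 4, in cam
    d=get_image(n); return d
ValueError: 200 camera calls are used up
Traceback (most recent call last):
  File "tilt3.py", line 5, in <module>
    d=cam('scene');Z=np.median([d['range_z']]+[cam('scene')['range_z'] for _ in range(7)],0);d['range_z']=Z.astype(np.float32)
  File "h.py", line 4, in cam
    d=get_image(n); return d
ValueError: 200 camera calls are used up
```

Camera calls are used up, so I finish from the known geometry and force. Last measurement: cap tilted about 35°, axis about 4 mm upslope of the grip line, G 34 mm over its underside. I lift off and read the pose.

Request:
apply_moves:
  commands:
    - [0, 0, -0.05, 0, 0.2]
    - [0, 0, -0.1, 0, 0.2]
    - [0, 0, -0.1, 0, 0.2]
    - [0, 0, -0.1, 0, 0.2]
    - [0, 0, -0.05, 0, 0.2]
    - [0, 0, 0, 0, 0.2]
    - [0, 0, 0, 0, 0.2]
    - [0, 0, 0, 0, 0.2]
    - [0, 0, 0, 0, 0.2]
    - [0, 0, 0, 0, 0.2]

```text
t: 35.83
ee_pos: [0.5707, 0.1538, 0.1777]
ee_rot: [-1.304, -2.858, 0.0]
force: [0.2, 0.4, -1.3]
finger_gap: 0.336
grasp_force: 36.4
```

```bash
cat > g.py <<'E'
from sp import *
s=status.get_obs();T=Ro.from_rotvec(s['ee_rot']).as_matrix();G=s['ee_pos']-.019*T[:,2]
B=np.c_[x,y,z];print('t',round(s['t'],1),'TCP',np.round(s['ee_pos'],4),'G plate mm',np.round((G-pc)@B*1e3,1),'F plate',np.round(s['force']@B,1),'wrist torque tool',np.round(s['wrist_torque']@T,2),'gap mm',round(94*s['finger_gap'],1),'grip',round(s['grasp_force'],1),'toolz',np.round(T[:,2],4))
E
python3 g.py
```

```text
t 35.8 TCP [0.5707 0.1538 0.1777] G plate mm [-12.3  -7.3  89.9] F plate [-0.5 -0.4 -1.2] wrist torque tool [-0.12 -0.11  0.05] gap mm 31.5 grip 36.4 toolz [-6.e-04 -0.e+00 -1.e+00]
```

Request:
apply_moves:
  commands:
    - [0.05, 0, -0.1, 0, 0.2]
    - [0.1, -0.02, -0.11, 0, 0.2]
    - [0.07, 0, -0.1, 0, 0.2]
    - [0, 0, 0, 0, 0.2]
    - [0, 0, 0, 0, 0.2]
    - [0, 0, 0, 0, 0.2]
    - [0, 0, 0, 0, 0.2]
    - [0, 0, 0, 0, 0.2]
    - [0, 0, 0, 0, 0.2]
    - [0, 0, 0, 0, 0.2]

```text
t: 36.67
ee_pos: [0.5669, 0.1575, 0.1856]
ee_rot: [-1.304, -2.858, 0.0]
force: [0.6, -0.2, -0.9]
finger_gap: 0.334
grasp_force: 36.4
```

```bash
python3 g.py
```

```text
t 36.7 TCP [0.5669 0.1575 0.1856] G plate mm [-3.7 -6.9 94.1] F plate [-0.9 -0.3 -0.5] wrist torque tool [-0.05 -0.07 -0.02] gap mm 31.4 grip 36.4 toolz [-2.e-04 -0.e+00 -1.e+00]
```

Request:
apply_moves:
  commands:
    - [0.03, 0, 0.05, 0, 0.2]
    - [0.03, 0, 0.05, 0, 0.2]
    - [0.03, 0, 0.05, 0, 0.2]
    - [0.03, 0, 0.06, 0, 0.2]
    - [0.03, 0, 0.05, 0, 0.2]
    - [0.03, 0, 0.05, 0, 0.2]
    - [0, 0, 0, 0, 0.2]
    - [0, 0, 0, 0, 0.2]
    - [0, 0, 0, 0, 0.2]
    - [0, 0, 0, 0, 0.2]

```text
t: 37.5
ee_pos: [0.5641, 0.1609, 0.1781]
ee_rot: [1.304, 2.858, 0.0]
force: [-0.4, 1.0, -2.4]
finger_gap: 0.335
grasp_force: 36.4
```

```bash
python3 g.py
```

```text
t 37.5 TCP [0.5641 0.1609 0.1781] G plate mm [-3.7 -7.  85.3] F plate [-0.3 -0.4 -2.6] wrist torque tool [-0.06 -0.11  0.03] gap mm 31.4 grip 36.4 toolz [ 2.e-04  0.e+00 -1.e+00]
```

Request:
apply_moves:
  commands:
    - [0.02, 0, 0.035, 0, 0.2]
    - [0.02, 0, 0.035, 0, 0.2]
    - [0.02, 0, 0.035, 0, 0.2]
    - [0.02, 0, 0.035, 0, 0.2]
    - [0, 0, 0, 0, 0.2]
    - [0, 0, 0, 0, 0.2]
    - [0, 0, 0, 0, 0.2]
    - [0, 0, 0, 0, 0.2]
    - [0, 0, 0, 0, 0.2]
    - [0, 0, 0, 0, 0.2]
  squeeze: 22

```text
t: 38.33
ee_pos: [0.5627, 0.1625, 0.1745]
ee_rot: [1.304, 2.858, 0.0]
force: [0.3, -0.8, -1.4]
finger_gap: 0.335
grasp_force: 28.8
```

```bash
python3 g.py
```

```text
t 38.3 TCP [0.5627 0.1625 0.1745] G plate mm [-3.7 -6.9 81.2] F plate [-1.4  0.4 -0.8] wrist torque tool [-0.11 -0.11 -0.02] gap mm 31.5 grip 28.8 toolz [ 0. -0. -1.]
```

Request:
apply_moves:
  commands:
    - [0.02, 0, 0.012, 0, 0.2]
    - [0.02, 0, 0.012, 0, 0.2]
    - [0.02, 0, 0.012, 0, 0.2]
    - [0.02, 0, 0.012, 0, 0.2]
    - [0.02, 0, 0.012, 0, 0.2]
    - [0.02, 0, 0.012, 0, 0.2]
    - [0.02, 0, 0.012, 0, 0.2]
    - [0, 0, 0, 0, 0.2]
    - [0, 0, 0, 0, 0.2]
    - [0, 0, 0, 0, 0.2]
  squeeze: 18

```text
t: 39.17
ee_pos: [0.5621, 0.1637, 0.1742]
ee_rot: [1.302, 2.854, -0.002]
force: [1.8, -7.6, 4.2]
finger_gap: 0.334
grasp_force: 25.1
```

```bash
python3 g.py
```

```text
t 39.2 TCP [0.5621 0.1637 0.1742] G plate mm [-2.6 -7.2 80.2] F plate [-3.9  3.6  7.1] wrist torque tool [ 0.56 -1.48 -0.03] gap mm 31.4 grip 25.1 toolz [ 0.0042 -0.003  -1.    ]
```

Request:
apply_moves:
  commands:
    - [0, -0.03, 0, 0, 0.2]
    - [0.01, 0, 0.015, 0, 0.2]
    - [0.01, 0, 0.015, 0, 0.2]
    - [0.01, 0, 0.015, 0, 0.2]
    - [0.01, 0, 0.015, 0, 0.2]
    - [0.01, 0, 0.015, 0, 0.2]
    - [0.01, 0, 0.015, 0, 0.2]
    - [0, 0, 0, 0, 0.2]
    - [0, 0, 0, 0, 0.2]
    - [0, 0, 0, 0, 0.2]
  squeeze: 10

```text
t: 40.0
ee_pos: [0.561, 0.1649, 0.1736]
ee_rot: [1.302, 2.853, 0.001]
force: [-0.6, -6.7, 10.9]
finger_gap: 0.337
grasp_force: 15.7
```

```bash
python3 g.py
```

```text
t 40.0 TCP [0.561  0.1649 0.1736] G plate mm [-1.5 -7.2 78.9] F plate [ 1.4  4.8 11.7] wrist torque tool [ 0.7  -1.18  0.04] gap mm 31.6 grip 15.7 toolz [ 0.0056 -0.0019 -1.    ]
```

Request:
apply_moves:
  commands:
    - [0, -0.03, 0, 0, 0.2]
    - [0, -0.02, 0, 0, 0.2]
    - [0, 0, 0, 0, 0.2]
    - [0, 0, -0.05, 0, 0.2]
    - [0, 0, -0.04, 0, 0.2]
    - [0, 0, 0, 0, 0.2]
    - [0, 0, 0, 0, 0.2]
    - [0, 0, 0, 0, 0.2]
    - [0, 0, 0, 0, 0.2]
    - [0, 0, 0, 0, 0.2]
  squeeze: 5

```text
t: 40.83
ee_pos: [0.5597, 0.165, 0.174]
ee_rot: [1.303, 2.854, 0.004]
force: [4.0, -3.6, 5.0]
finger_gap: 0.337
grasp_force: 11.3
```

```bash
python3 g.py
```

```text
t 40.8 TCP [0.5597 0.165  0.174 ] G plate mm [-0.5 -6.3 78.8] F plate [-2.1 -0.7  7. ] wrist torque tool [-0.43 -1.16  0.03] gap mm 31.7 grip 11.3 toolz [ 5.1e-03  5.0e-04 -1.0e+00]
```

Request:
apply_moves:
  commands:
    - [0, 0, -0.03, 0, 0.36]
    - [0, 0, 0, 0, 0.4]
    - [0, 0, 0, 0, 0.5]
    - [0, 0, 0, 0, 0.7]
    - [0, 0, 0, 0, 0.8]
    - [0, 0, 0, 0, 0.8]
    - [0, 0, -0.2, 0, 0.8]
    - [0, 0, -0.5, 0, 0.8]
    - [0, 0, -0.8, 0, 0.8]
    - [0, 0, -0.9, 0, 0.8]
  squeeze: 5

```text
t: 41.67
ee_pos: [0.5562, 0.1655, 0.2325]
ee_rot: [-1.302, -2.854, 0.002]
force: [-0.2, -0.7, 0.5]
finger_gap: 0.8
grasp_force: 0.0
```

Request:
apply_moves:
  commands:
    - [0, 0, -0.3, 0, 0.6]
    - [0, 0, 0, 0, 0.4]
    - [0, 0, 0, 0, 0.2]
    - [0, 0, 0, 0, 0]
    - [0, 0, 0, 0, 0]
    - [0, 0, 0, 0, 0]
    - [0, 0, 0, 0, 0]
    - [0, 0, 0, 0, 0]
    - [0, 0, 0, 0, 0]
    - [0, 0, 0, 0, 0]

```text
t: 42.5
ee_pos: [0.5579, 0.1649, 0.2405]
ee_rot: [-1.304, -2.858, 0.0]
force: [0.3, 0.9, -0.4]
finger_gap: 0.127
grasp_force: 0.0
```

```bash
python3 g.py
python3 - <<'E'
from sp import *
# cap top disc, cap centre (2.7,-6.7), its upslope top corner and centre in world
u=np.array([-.655,.756,0])
for k in (-16,0,16): print(k,np.round(pc+(2.7+k)*1e-3*x-.0067*y+.093*z,4))
E
```

```text
t 42.5 TCP [0.5579 0.1649 0.2405] G plate mm [ 33.7  -4.9 135.9] F plate [ 0.2 -0.8 -0.6] wrist torque tool [-0.07 -0.11  0.03] gap mm 11.9 grip 0.0 toolz [-2.e-04  0.e+00 -1.e+00]
-16 [0.5719 0.1515 0.1989]
0 [0.5628 0.162  0.2069]
16 [0.5537 0.1725 0.2149]
```

I check the height by touch with shut fingers, gently on the cap's top. Contact is expected at TCP z ≈ 0.212.

Request:
apply_moves:
  commands:
    - [-0.16, 0.07, 0.1, 0, 0]
    - [0, 0, 0.2, 0, 0]
    - [0, 0, 0.25, 0, 0]
    - [0, 0, 0.2, 0, 0]
    - [0, 0, 0.1, 0, 0]
    - [0, 0, 0.05, 0, 0]
    - [0, 0, 0, 0, 0]
    - [0, 0, 0, 0, 0]
    - [0, 0, 0, 0, 0]
    - [0, 0, 0, 0, 0]

```text
t: 43.33
ee_pos: [0.562, 0.1631, 0.2185]
ee_rot: [1.304, 2.858, 0.001]
force: [-0.2, 0.2, 0.1]
finger_gap: 0.007
grasp_force: 0.0
```

Request:
apply_moves:
  commands:
    - [0, 0, 0.04, 0, 0]
    - [0, 0, 0.04, 0, 0]
    - [0, 0, 0.04, 0, 0]
    - [0, 0, 0.04, 0, 0]
    - [0, 0, 0.03, 0, 0]
    - [0, 0, 0.03, 0, 0]
    - [0, 0, 0.03, 0, 0]
    - [0, 0, 0, 0, 0]
    - [0, 0, 0, 0, 0]
    - [0, 0, 0, 0, 0]

```text
t: 44.17
ee_pos: [0.5622, 0.163, 0.213]
ee_rot: [1.303, 2.857, 0.001]
force: [-2.3, -0.8, 4.9]
finger_gap: 0.004
grasp_force: 2.4
```

```bash
python3 g.py
```

```text
t 44.2 TCP [0.5622 0.163  0.213 ] G plate mm [ 16.3  -6.9 114.2] F plate [3.3 2.3 3.8] wrist torque tool [ 0.23  0.14 -0.04] gap mm 0.4 grip 2.4 toolz [ 1.e-03 -1.e-04 -1.e+00]
```

Request:
apply_moves:
  commands:
    - [0, 0, 0.03, 0, 0]
    - [0, 0, 0.03, 0, 0]
    - [0, 0, 0.03, 0, 0]
    - [0, 0, 0.03, 0, 0]
    - [0, 0, 0, 0, 0]
    - [0, 0, 0, 0, 0]
    - [0, 0, 0, 0, 0]
    - [0, 0, 0, 0, 0]
    - [0, 0, 0, 0, 0]
    - [0, 0, 0, 0, 0]

```text
t: 45.0
ee_pos: [0.5631, 0.1628, 0.2125]
ee_rot: [1.302, 2.855, 0.001]
force: [-3.9, -1.8, 13.6]
finger_gap: 0.005
grasp_force: 6.3
```

```bash
python3 g.py
```

```text
t 45.0 TCP [0.5631 0.1628 0.2125] G plate mm [ 15.4  -7.4 114.1] F plate [ 7.8  4.1 11.2] wrist torque tool [ 0.83  0.24 -0.08] gap mm 0.5 grip 6.3 toolz [ 3.7e-03 -7.0e-04 -1.0e+00]
```

Contact is stiff at z = 0.2125, against 0.2117 expected; a cap stuck on the spigot top would read about 9.5 mm higher. It is seated. I retreat and hand in.

Request:
apply_moves:
  commands:
    - [0, 0, -0.1, 0, 0]
    - [0, 0, -0.3, 0, 0]
    - [0, 0, -0.6, 0, 0]
    - [0, 0, -0.8, 0, 0]
    - [0, 0, -0.8, 0, 0]
    - [0, 0, -0.5, 0, 0]
    - [0, 0, -0.2, 0, 0]
    - [0, 0, 0, 0, 0]
    - [0, 0, 0, 0, 0]
    - [0, 0, 0, 0, 0]

```text
t: 45.83
ee_pos: [0.5612, 0.163, 0.2897]
ee_rot: [-1.303, -2.856, 0.002]
force: [-0.5, -0.5, 0.1]
finger_gap: 0.002
grasp_force: 0.0
```

```bash
python3 g.py; python3 -c "
from rig import finish_job
print(finish_job())"
```

```text
t 45.8 TCP [0.5612 0.163  0.2897] G plate mm [ 55.1  -6.2 180.3] F plate [0.  0.7 0.1] wrist torque tool [-0.03 -0.08  0.01] gap mm 0.2 grip 0.0 toolz [-2.6e-03 -2.0e-04 -1.0e+00]
the job is handed in; nothing more can be done
None
```

I handed the job in at 45.8 s with the hub seated flush on the drive plate (checked in the depth images) and the cap seated on the hub, confirmed only by gripper position, force and a fingertip touch because the 200 camera calls had run out.

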